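# Lay out colour-coded animal meals, discard spoiled pots, shut the guard

## Task

Set out the meal pots by lid colour, left and right as seen from the robot: blue midway between the two food tins and in line with them, green straight left of the steel bowl, yellow straight right of it, and white straight in front of it on the robot's side, each standing upright on the counter and each of those three 1 to 4 cm clear of the bowl. Put every red-lidded spoiled pot in the wire basket. Only when all the pots are where they belong, slide the clear splash guard shut by its orange grip until its latch clicks, and leave the bowl, the tins, the amber bottle and the metal measuring cup where they stand.

Things in the scene. Friction and masses are not known exactly. Their poses are not given: they have to be found in the camera images.
- pot_blue: portion pot, a squat closed cylinder 52 mm in diameter and 40 mm high, about 70 g; white body with a blue lid (the top 11 mm). Origin: centre of its underside, z up along its axis. It may be absent.
- pot_green: portion pot, a squat closed cylinder 52 mm in diameter and 40 mm high, about 70 g; white body with a green lid (the top 11 mm). Origin: centre of its underside, z up along its axis. It may be absent.
- pot_yellow: portion pot, a squat closed cylinder 52 mm in diameter and 40 mm high, about 70 g; white body with a yellow lid (the top 11 mm). Origin: centre of its underside, z up along its axis. It may be absent.
- pot_white: portion pot, a squat closed cylinder 52 mm in diameter and 40 mm high, about 70 g; white body with a white lid (the top 11 mm). Origin: centre of its underside, z up along its axis. It may be absent.
- spoiled_1: portion pot, a squat closed cylinder 52 mm in diameter and 40 mm high, about 70 g; white body with a red lid (the top 11 mm). Origin: centre of its underside, z up along its axis. It may be absent. Spoiled: it belongs in the wire basket.
- spoiled_2: portion pot, a squat closed cylinder 52 mm in diameter and 40 mm high, about 70 g; white body with a red lid (the top 11 mm). Origin: centre of its underside, z up along its axis. It may be absent. Spoiled: it belongs in the wire basket.
- spoiled_3: portion pot, a squat closed cylinder 52 mm in diameter and 40 mm high, about 70 g; white body with a red lid (the top 11 mm). Origin: centre of its underside, z up along its axis. It may be absent. Spoiled: it belongs in the wire basket.
- bowl: loose open stainless steel bowl, rim 130 mm in diameter, 60 mm high, 0.9 kg. Origin: centre of its underside; its axes at the start are parallel to the world's. The robot's side of it is -x, its left side +y. A spoiled pot may stand where a meal belongs.
- tin_left: loose food tin with a brown label and a cream band, 74 mm in diameter, 55 mm high, 0.45 kg; the left one (+y) of two alike. Origin: centre of its underside. Its -y axis points to the other tin, whose centre is 180 mm away.
- tin_right: the other food tin, alike in size and look, to the right (-y). Origin: centre of its underside.
- basket: fixed square open steel wire basket, outside 150 x 150 mm, 70 mm high, walls 4 mm, floor 4 mm. Origin: centre of its underside; x and y along its sides.
- bottle: loose amber bottle, 40 mm in diameter, 100 mm high; to be left alone. Origin: centre of its underside.
- measure: loose aluminium measuring cup, 72 mm in diameter, 60 mm high, with a handle; to be left alone. Origin: centre of its underside.
- guard_frame: fixed aluminium frame of the splash guard, 620 mm long along its own y, rail 40 mm wide and 14 mm high, standing on the far edge of the work area; a fixed clear pane 122 mm high fills its left half, posts at both ends (right one 150 mm, left one 120 mm high). Origin: centre of its underside.
- guard (a joint): position in m of the sliding clear pane (300 mm long, 118 mm high, on the robot's side of the frame): 0 = fully shut (at the right end), grows to 0.24 as it is open to the left, along the frame's +y. About 1 N of friction; at about 20 mm from shut it takes about 5 N to push on until the latch roller snaps over the bump on the pane; it then stays shut.
- latch (a joint): height in m to which the sprung red latch roller at the frame's right post is lifted: 0 at rest, about 0.005 while it rides over the bump on the pane, and 0 again once it has clicked home behind it with the pane shut.
- guard_grip (a point): centre of the orange grip that stands up from the middle of the sliding pane's top edge, moving with the pane: a block 24 mm along the frame's x, 20 mm along its y and 45 mm high, from 118 mm to 163 mm above the counter. Axes parallel to the frame's.

How it is judged:
On the way, in this order (a step that is already met when the one before it is completed fails the run):
1. every meal pot stands in its place and every spoiled pot lies in the basket, with the guard still open (height (world z) of pot_blue between -0.004 and 0.006 m and angle between each of pot_blue, pot_green, pot_yellow, pot_white's own z axis and vertical below 0.12 rad and linear speed of each of pot_blue, pot_green, pot_yellow, pot_white, spoiled_1, spoiled_2, spoiled_3 below 0.02 m/s and x of pot_blue in the frame of tin_left between -0.02 and 0.02 m and y of pot_blue in the frame of tin_left between -0.105 and -0.075 m and height (world z) of pot_green between -0.004 and 0.006 m and x of pot_green in the frame of bowl between -0.025 and 0.025 m and y of pot_green in the frame of bowl between 0.096 and 0.141 m and height (world z) of pot_yellow between -0.004 and 0.006 m and x of pot_yellow in the frame of bowl between -0.025 and 0.025 m and y of pot_yellow in the frame of bowl between -0.141 and -0.096 m and height (world z) of pot_white between -0.004 and 0.006 m and x of pot_white in the frame of bowl between -0.141 and -0.096 m and y of pot_white in the frame of bowl between -0.025 and 0.025 m and x of spoiled_1 in the frame of basket between -0.073 and 0.073 m and y of spoiled_1 in the frame of basket between -0.073 and 0.073 m and height (world z) of each of spoiled_1, spoiled_2, spoiled_3 below 0.068 m and x of spoiled_2 in the frame of basket between -0.073 and 0.073 m and y of spoiled_2 in the frame of basket between -0.073 and 0.073 m and x of spoiled_3 in the frame of basket between -0.073 and 0.073 m and y of spoiled_3 in the frame of basket between -0.073 and 0.073 m and value of joint guard above 0.05 m), for 0.2 s.
2. then the guard is slid shut and its latch has clicked (value of joint guard below 0.006 m and value of joint latch below 0.002 m), for 0.2 s.
At the end, for the whole second after the job is handed in: Meals upright at rest: blue within 15 mm of midway between the tins, 20 mm of their line; green left, yellow right, white on the robot's side of the bowl, 5 to 50 mm clear, within 25 mm sideways. Spoiled pots at rest in the basket. Guard under 6 mm open, latch under 2 mm (all of step 2 and height (world z) of pot_blue between -0.004 and 0.006 m and angle between each of pot_blue, pot_green, pot_yellow, pot_white's own z axis and vertical below 0.12 rad and linear speed of each of pot_blue, pot_green, pot_yellow, pot_white, spoiled_1, spoiled_2, spoiled_3 below 0.02 m/s and x of pot_blue in the frame of tin_left between -0.02 and 0.02 m and y of pot_blue in the frame of tin_left between -0.105 and -0.075 m and height (world z) of pot_green between -0.004 and 0.006 m and x of pot_green in the frame of bowl between -0.025 and 0.025 m and y of pot_green in the frame of bowl between 0.096 and 0.141 m and height (world z) of pot_yellow between -0.004 and 0.006 m and x of pot_yellow in the frame of bowl between -0.025 and 0.025 m and y of pot_yellow in the frame of bowl between -0.141 and -0.096 m and height (world z) of pot_white between -0.004 and 0.006 m and x of pot_white in the frame of bowl between -0.141 and -0.096 m and y of pot_white in the frame of bowl between -0.025 and 0.025 m and x of spoiled_1 in the frame of basket between -0.073 and 0.073 m and y of spoiled_1 in the frame of basket between -0.073 and 0.073 m and height (world z) of each of spoiled_1, spoiled_2, spoiled_3 below 0.068 m and x of spoiled_2 in the frame of basket between -0.073 and 0.073 m and y of spoiled_2 in the frame of basket between -0.073 and 0.073 m and x of spoiled_3 in the frame of basket between -0.073 and 0.073 m and y of spoiled_3 in the frame of basket between -0.073 and 0.073 m); the robot touches nothing.
It fails at once if the bowl is shoved more than 30 mm from where it stood or is tipped over (distance of bowl from where it was at the start of the episode above 0.03 m or angle between bowl's own z axis and vertical above 0.5 rad).
It fails at once if the left tin is shoved more than 30 mm from where it stood or is tipped over (distance of tin_left from where it was at the start of the episode above 0.03 m or angle between tin_left's own z axis and vertical above 0.5 rad).
It fails at once if the right tin is shoved more than 30 mm from where it stood or is tipped over (distance of tin_right from where it was at the start of the episode above 0.03 m or angle between tin_right's own z axis and vertical above 0.5 rad).
It fails at once if the amber bottle is shoved more than 40 mm from where it stood or is tipped over (distance of bottle from where it was at the start of the episode above 0.04 m or angle between bottle's own z axis and vertical above 0.5 rad).
It fails at once if the measuring cup is shoved more than 40 mm from where it stood or is tipped over (distance of measure from where it was at the start of the episode above 0.04 m or angle between measure's own z axis and vertical above 0.5 rad).
Of pot_blue, pot_green, pot_yellow, pot_white only 3 to 4 are there at a start; the rules pass over those that are not, and their reading is None.
Of spoiled_1, spoiled_2, spoiled_3 only 2 to 3 are there at a start; the rules pass over those that are not, and their reading is None.
At some moment in a run one of pot_blue, pot_green, pot_yellow, pot_white, spoiled_1, spoiled_2, spoiled_3 may be knocked a few centimetres aside while the robot is not near it.
Once in a run the grip may slacken for a moment while it holds something.
It also fails if it takes over 210 s, if anything falls off the work surface, if the arm or the gripper's body presses on something with over 40 N, if the wrist force passes 120 N, or if a joint passes its speed limit or range.

## Robot

A 6-joint arm with a two-finger parallel gripper is mounted at the origin on the work surface. World frame = base frame: x ahead of the robot, y to its left, z up, the work surface at z = 0. Lengths are in m, angles in rad, forces in N, time in s.
With the tool pointing down it reaches from about 0.325 to 1 m from the base axis. Payload 5.1 kg.
Tool frame: the origin (TCP) lies at the very end of the fingers, on their centre line; the grasp point (between the pads) lies 19 mm behind it (ctrl.pinch_z is the distance from the TCP to the grasp point, in m); z points along the fingers, y is the line along which they close (so a half turn about z gives the same grasp; the last joint's range is limited). The gripper opens to 85 mm and grips with 20 to 120 N. Pads are 22 mm wide; open, the fingers measure 114 mm over their backs; the gripper's body (76 mm by 85 mm) begins 54 mm behind the grasp point. The pads swing forward as they close: fully open they stand 13 mm farther back than shut.
Start: joints at [1.102, 0.124, 1.65, -0, 1.367, -0.083], TCP at [0.245, 0.602, 0.231] pointing down, gripper open.
Joint ranges: [-2.61, 2.61], [-1.02, 2.33], [0.03, 2.71], [-1.35, 4.49], [0.32, 2.68], [-2.91, 2.91]. Speed limits (rad/s): [2.57, 2.57, 3.14, 3.14, 3.14, 3.14].

## Interface

Orientations are given as a rotation vector (axis times angle).
In Python, from workcell import telemetry, grab_frame, camera_params, ticket, ctrl gives the robot as it stands. The module is installed in compiled form; this text tells all that it offers.
- The arm moves only by the tool arm_command, never from a script. Its argument "commands" is a list that holds one entry, the list of rows, each a list of 4 numbers: the shift along the world's x, y, z in mm, then the turn about the world's z in rad. In form: [[[dx, dy, dz, spin], ...]]. A call has 1 to 12 rows; each row is the pose to reach, as a shift and turn from the pose commanded when the call began; what a row does not reach only later rows make up. A row lasts 1/8 s, in which the tool goes at most 62.5 mm and 10.7 degrees, less where a joint would pass 70% of its speed; a pose out of reach is approached as far as the arm can. A call with a gripper value outside its range is refused whole. "jaw" is the finger opening in mm, from 0 to 85.4, set as the call begins (left out, the last holds). The fingers move at their own pace and stop on an object; "grip_force" is the grip in N (left out, the last holds). Time passes only in rows, so rows that repeat a pose let the fingers close. It gives the time, the measured TCP pose, the force, the opening and the grip force at its end, in the units of the state.
- telemetry.state(): the state, without advancing time (a new reading comes with each control period).
- grab_frame(name): name is "scene" or "top" or "wrist"; returns the picture (384x512x3 uint8, blue, green, red); there is no depth.
- camera_params(name): a dict with "fx", "fy", "cx", "cy" (pixels), "k1" (the pictures are not rectified: a ray, as slopes to the right and down, at radius r is drawn at 1 + k1 r^2 times it, then the intrinsics apply), "position" and "rotation" of the camera in the world. Camera axes: x right, y down, z forward; pixel columns grow to the right and rows downward; lengths in m; the calibration is good to about 2 mm. A picture is of the moment at which its call begins: read the wrist's pose just before it. camera_params takes no time and is no camera call; for the wrist camera it gives the pose at the moment of the call.
- ticket.close_job(): hands the job in; it is judged then, once.
The state is a dict: "t": time; "joint_pos": joint angles; "dq": joint speeds; "joint_efforts": joint torques, N m; "tcp_pos": TCP position; "ee_rot": TCP orientation; "wrist_force": force on the tool from outside, world axes, zero at the start; "ft_torque": the same for the moment, N m; "gripper_width": finger opening in m; "gripper_force": force on a finger pad.
Only numpy, scipy, OpenCV 4.12 (cv2) and the standard library are available. Lean on these libraries where they do the work, as an engineer would, in place of code of your own. Each camera call takes 0.05 s, during which the arm holds its last target. There are 200 camera calls.

## Working session

There is one attempt and no reset: what is moved stays moved. The work goes in short steps, Python scripts to look and compute and a tool call to move; the robot and the scene stay as the last step left them, time stands still between calls to the robot, and variables do not carry over. Pictures are saved under pics/ and viewed, at most 15 in all, crops included, and the job is handed in when it is done.

Besides the shell and the picture viewer there is one more tool, called after ">>>" by a JSON object that holds its "api" and its "payload", one argument or row to a line. arm_command: Moves the arm, as the interface text tells. Its arguments: {"type":"object","properties":{"commands":{"type":"array"},"jaw":{"type":"number"},"grip_force":{"type":"number"}},"required":["commands"]}

```bash
mkdir -p pics
cat > h.py <<'E'
import numpy as np, cv2
from workcell import telemetry, grab_frame, camera_params, ticket, ctrl
def ray(P,u,v):
    x=np.array([(u-P['cx'])/P['fx'],(v-P['cy'])/P['fy']]); s=x.copy()
    for _ in range(15): s=x/(1+P['k1']*(s@s))
    return np.array(P['position']),np.array(P['rotation'])@np.array([s[0],s[1],1.])
def at(P,u,v,z):
    o,d=ray(P,u,v); return (o+d*(z-o[2])/d[2])
def proj(P,p):
    c=np.array(P['rotation']).T@(np.array(p)-np.array(P['position'])); s=c[:2]/c[2]; s=s*(1+P['k1']*(s@s))
    return s*[P['fx'],P['fy']]+[P['cx'],P['cy']]
E
python3 - <<'E'
from h import *
for n in ('scene','top','wrist'):
    P=camera_params(n); f=grab_frame(n); cv2.imwrite(f'pics/{n}0.png',cv2.resize(f,(800,600))if n=='top' else f)
    print(n,P)
print(telemetry.state(), ctrl.pinch_z)
E
```

```text
scene {'fx': 414.94830611824005, 'fy': 414.94830611824005, 'cx': 253.16457710057327, 'cy': 182.0470585732693, 'k1': -0.14055612161065556, 'position': array([ 0.9976612 , -0.72912373,  1.12541905]), 'rotation': array([-2.3346698 , -0.74627565,  0.26765942])}
top {'fx': 375.95774517972427, 'fy': 375.95774517972427, 'cx': 259.8352324638251, 'cy': 189.46290136705227, 'k1': -0.06717039899155684, 'position': array([ 0.28263459, -0.04539252,  1.07636112]), 'rotation': array([-2.20478327,  2.00369805, -0.20160577])}
wrist {'fx': 268.61787981984435, 'fy': 268.61787981984435, 'cx': 255.7459270625095, 'cy': 192.39535682095865, 'k1': -0.061648530867074613, 'position': array([0.16943398, 0.63330094, 0.37256888]), 'rotation': array([2.37514599, 1.59967081, 0.2582222 ])}
{'t': 0.15, 'joint_pos': array([ 1.10237149e+00,  1.24389761e-01,  1.65137520e+00, -8.65766246e-06,
        1.36751138e+00, -8.26412549e-02]), 'dq': array([ 0.00020492, -0.00135815, -0.0045743 , -0.00091974,  0.00186626,
        0.00096095]), 'joint_efforts': array([ 5.32123813e-04, -4.24223292e+01, -3.66014814e+01, -1.09971606e-04,
        4.59823612e-03,  4.49401327e-06]), 'tcp_pos': array([0.24442033, 0.60177273, 0.2303043 ]), 'ee_rot': array([-6.02147411e-01, -3.08288660e+00,  2.54822708e-03]), 'wrist_force': array([ 0.73657567,  0.97320009, -0.34843117]), 'ft_torque': array([ 0.04458979,  0.01939202, -0.04647104]), 'gripper_force': 0.0, 'gripper_width': 0.08552110580230905} 0.0187
```

View pics/top0.png

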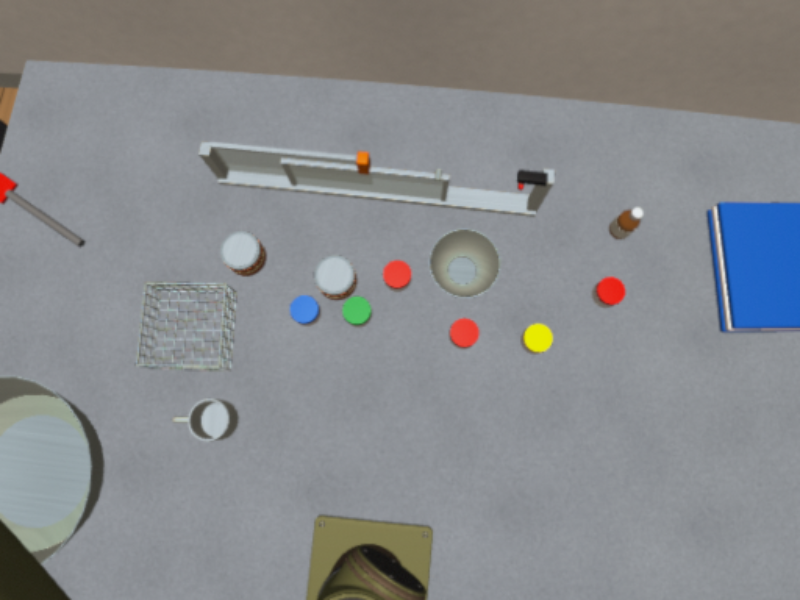

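View pics/scene0.png

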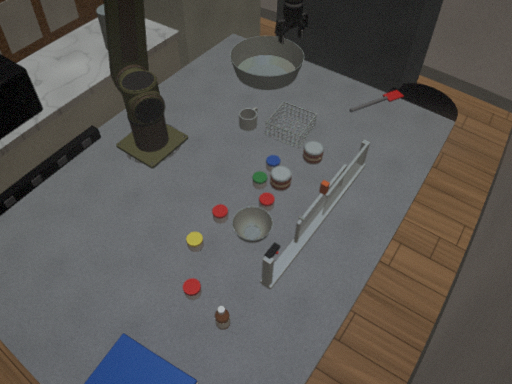

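Top view (800x600): blue lid (305,310), green (357,310), yellow (538,338), reds at (397,274), (464,333) and (610,291). Bowl (464,262), tins (242,252) and (336,277), basket (187,325), grip (363,162). There is no white pot in either view.

```bash
sed -i "s/np.array(P\['rotation'\])/cv2.Rodrigues(np.array(P['rotation'],float))[0]/" h.py
cat >> h.py <<'E'
H={'blue':(100,125),'green':(45,80),'yellow':(22,35),'red':(0,8)}
def lids(P,f,z=0.04,amin=60,amax=9000):
    hsv=cv2.cvtColor(f,cv2.COLOR_BGR2HSV); out=[]
    for n,(a,b) in H.items():
        m=cv2.inRange(hsv,(a,130,70),(b,255,255))
        if n=='red': m|=cv2.inRange(hsv,(172,130,70),(180,255,255))
        k,l,s,c=cv2.connectedComponentsWithStats(m)
        for i in range(1,k):
            if amin<s[i,4]<amax: out.append((n,s[i,4],c[i].round(1),(at(P,*c[i],z)*1000).round(0)[:2]))
    return out
def fitc(pts):
    A=np.c_[2*pts,np.ones(len(pts))]; s=np.linalg.lstsq(A,(pts**2).sum(1),rcond=None)[0]; return s[:2],np.sqrt(s[2]+s[:2]@s[:2])
E
python3 - <<'E'
from h import *
P=camera_params('top'); f=grab_frame('top')
for r in lids(P,f): print(*r)
S=camera_params('scene')
for r in lids(S,grab_frame('scene'),amin=25): print('scene',*r)
k=.64
for n,u,v,z in [('bowlrim',464,263,.06),('bowlbase',462,271,.004),('tinL',241,251,.055),('tinR',335,276,.055),('grip',363,157,.163),('bottle top',637,213,.1),('measure',209,419,.06),('bask1',146,284,.07),('b2',236,288,.07),('b3',233,368,.0),('b4',138,366,.0),('frameL',218,184,0.014),('frameR',535,213,.014)]:
    print(n,(at(P,u*k,v*k,z)*1000).round()[:2])
g=cv2.resize(f[90:270,60:440],None,fx=2.1,fy=2.1,interpolation=cv2.INTER_CUBIC); cv2.imwrite('pics/t1.png',g)
E
```

```text
blue 3817 [487.6 168.2] [ 624. -675.]
blue 216 [458.1 173.3] [ 599. -586.]
blue 256 [194.5 197.5] [457. 161.]
green 237 [228.  198.4] [464.  67.]
yellow 278 [343.8 215.9] [ 445. -260.]
red 112 [  3.1 119.3] [641. 782.]
red 253 [253.8 175.3] [537.   1.]
red 258 [390.5 185.7] [ 544. -388.]
red 266 [296.8 212.5] [ 442. -128.]
scene blue 103 [272.9 160.1] [463. 161.]
scene blue 2971 [135.8 366.6] [ 581. -651.]
scene yellow 183 [194.1 238.8] [ 450. -261.]
scene red 133 [393.6  94.8] [672. 797.]
scene red 29 [323.6 188.6] [678. 151.]
scene red 147 [266.3 198.6] [543.   1.]
scene red 153 [219.6 210.8] [ 448. -130.]
scene red 225 [191.3 286.6] [ 549. -390.]
bowlrim [ 563. -118.]
bowlbase [ 563. -119.]
tinL [549. 287.]
tinR [519. 110.]
grip [703.  72.]
bottle top [ 673. -413.]
measure [247. 295.]
bask1 [469. 444.]
b2 [477. 280.]
b3 [341. 285.]
b4 [326. 464.]
frameL [690. 367.]
frameR [ 688. -249.]
```

View pics/t1.png

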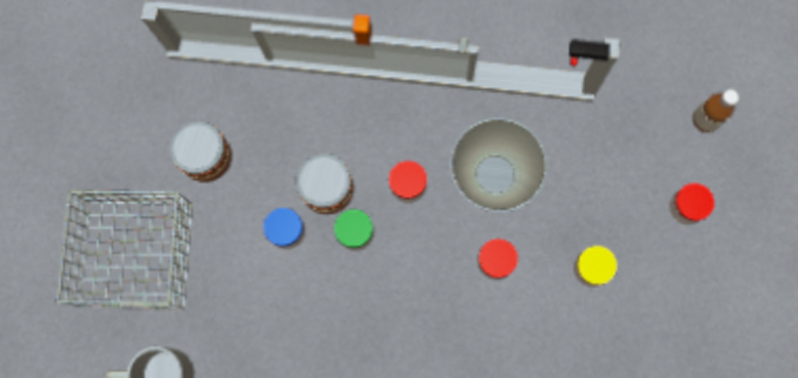

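The crop confirms the layout and again shows no white pot. The tin spacing I measured is 180 mm, which matches the text. Next I get the basket pose and move over the first red pot, near the green goal.

Run:
```python
from h import *
P=camera_params('top')
q=[at(P,60+u/2.1,90+v/2.1,.07)[:2]*1000 for u,v in [(68,192),(181,193),(178,305),(60,303)]]
print(np.round(q),np.mean(q,0))
```

```text
[[470. 447.]
 [483. 295.]
 [337. 276.]
 [324. 431.]] [403.26346408 362.05253784]
```

>>> {"api": "arm_command", "payload": {
  "commands": [
    [[0, 0, 20, -0.15], [20, -50, 20, -0.33], [48, -103, 20, -0.5], [72, -155, 20, -0.7], [98, -208, 10, -0.88], [122, -260, 0, -1.05], [148, -312, -20, -1.185], [180, -380, -40, -1.185], [220, -460, -60, -1.185], [260, -530, -80, -1.185], [295, -600, -80, -1.185], [295, -600, -80, -1.185]]
  ],
  "jaw": 85,
  "grip_force": 50
}}

```text
t: 1.75
tcp_pos: [0.5323, 0.0154, 0.153]
ee_rot: [2.222, 2.221, 0.001]
wrist_force: [0.4, 1.1, 0.1]
gripper_width: 0.0847
gripper_force: 0.0
```

```bash
cat > w.py <<'E'
from h import *
import sys
def see(save=None):
    s=telemetry.state(); P=camera_params('wrist'); f=grab_frame('wrist')
    R=cv2.Rodrigues(s['ee_rot'])[0]; print('t',round(s['t'],1),'tcp',(s['tcp_pos']*1000).round(),'th',round(np.arctan2(R[1,1],R[0,1]),3),'w',round(s['gripper_width'],3))
    for r in lids(P,f,amin=300,amax=60000): print(*r)
    if save: cv2.imwrite(f'pics/{save}.png',f)
    return P,f
if __name__=='__main__': see(sys.argv[1] if len(sys.argv)>1 else None)
E
python3 w.py w1
```

```text
t 1.8 tcp [532.  15. 153.] th -0.0 w 0.085
blue 2792 [169.9  25.7] [459. 163.]
green 2242 [185.3 134.1] [466.  70.]
red 1935 [262.3 198.7] [539.   6.]
red 1076 [184.9 301.8] [ 449. -123.]
```

View pics/w1.png

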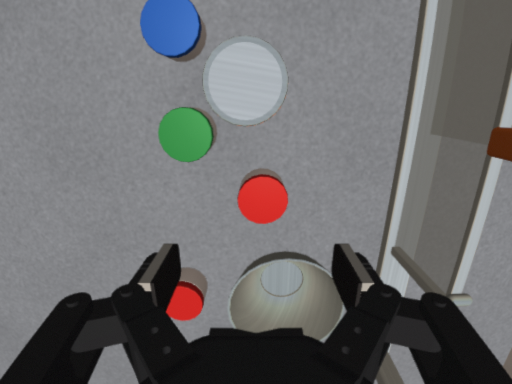

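The red pot is at about (539, 3) and the fingers along x clear the bowl. Descending to grasp it.

>>> {"api": "arm_command", "payload": {
  "commands": [
    [[0, 0, 0, 0], [0, 1, -50, 0], [0, 1, -100, 0], [0, 1, -140, 0], [0, 1, -140, 0], [0, 1, -140, 0]]
  ],
  "jaw": 85
}}

```text
t: 2.55
tcp_pos: [0.5328, 0.0191, 0.0149]
ee_rot: [2.219, 2.222, 0.003]
wrist_force: [0.1, 0.1, 0.2]
gripper_width: 0.0852
gripper_force: 0.0
```

>>> {"api": "arm_command", "payload": {
  "commands": [
    [[0, 0, 0, 0], [0, 0, 0, 0], [0, 0, 0, 0], [0, 0, 0, 0], [0, 0, 0, 0], [0, 0, 50, 0], [0, 0, 100, 0], [0, 0, 140, 0], [0, 0, 140, 0]]
  ],
  "jaw": 40
}}

```text
t: 3.68
tcp_pos: [0.5347, 0.0181, 0.1586]
ee_rot: [2.216, 2.216, 0.01]
wrist_force: [0.7, 0.9, -0.8]
gripper_width: 0.0481
gripper_force: 50.3
```

```bash
python3 w.py w2; python3 -c "
from h import *
P=camera_params('wrist');f=grab_frame('wrist')
for r in lids(P,f,z=0.172,amin=300,amax=60000): print(*r)"
```

```text
t 3.7 tcp [535.  18. 159.] th -0.0 w 0.048
blue 2859 [167.8  28.9] [459. 164.]
green 2141 [183.3 136.3] [466.  70.]
red 6425 [255.8 288. ] [ 536. -105.]
blue 2893 [169.6  28.5] [497. 131.]
green 2187 [184.9 136.7] [500.  86.]
red 6420 [255.8 288. ] [533.   1.]
```

View pics/w2.png

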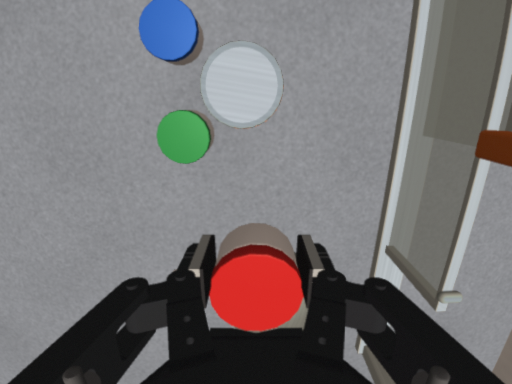

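Held, but gripped 17 mm off-centre because the arm was still lagging the command. I'll allow for that offset and carry it to the basket.

>>> {"api": "arm_command", "payload": {
  "commands": [
    [[-10, 30, 0, 0.15], [-20, 65, 0, 0.32], [-30, 100, 0, 0.49], [-40, 135, 0, 0.66], [-50, 170, 0, 0.83], [-60, 205, 0, 1.0], [-75, 240, 0, 1.17], [-90, 280, 0, 1.34], [-100, 310, 0, 1.51], [-105, 327, 0, 1.68], [-105, 327, 0, 1.68], [-105, 327, 0, 1.68]]
  ]
}}

```text
t: 5.28
tcp_pos: [0.4263, 0.3444, 0.1518]
ee_rot: [0.167, -3.135, 0.002]
wrist_force: [0.8, -1.0, -1.2]
gripper_width: 0.0478
gripper_force: 50.3
```

```bash
python3 w.py w3; python3 -c "
from h import *
P=camera_params('wrist');f=grab_frame('wrist')
for r in lids(P,f,z=0.172,amin=300,amax=60000): print(*r)"
```

```text
t 5.3 tcp [426. 344. 152.] th 1.677 w 0.048
blue 1843 [ 81.6 198.9] [456. 167.]
green 682 [  8.3 199.5] [466.  83.]
red 6399 [255.8 287.8] [544. 358.]
blue 1845 [ 81.8 198.6] [399. 255.]
green 687 [  8.4 199. ] [404. 215.]
red 6399 [255.8 287.8] [442. 347.]
```

View pics/w3.png

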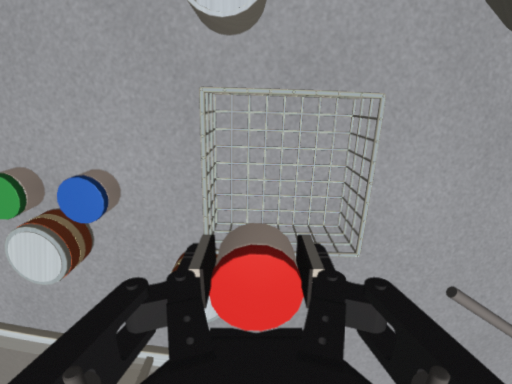

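The pot is held level over the basket. The rim's far corners are at (201,89) and (383,94), and the near right corner is at (360,255).

```bash
python3 -c "
from h import *
P=camera_params('wrist')
for u,v in [(201,89),(383,94),(360,255)]: print(at(P,u,v,.07)*1000)
t=camera_params('top')
c=np.array([403,362])
for a in (0,.05,.1):
  e=np.array([[np.cos(a),-np.sin(a)],[np.sin(a),np.cos(a)]])
  for s in [(-75,-75),(-75,75),(75,75),(75,-75)]:
    p=c+e@np.array(s); print(a,s,p.round(),proj(P,[*p/1000,.07]).round(),proj(P,[*p/1000,0]).round())
"
```

```text
[339.60677181 292.47799506  70.        ]
[326.91173038 437.48456572  70.        ]
[473.50566708 452.15166648  70.        ]
0 (-75, -75) [328. 287.] [195.  73.] [210.  80.]
0 (-75, 75) [328. 437.] [382.  95.] [352.  97.]
0 (75, 75) [478. 437.] [344. 258.] [326. 226.]
0 (75, -75) [478. 287.] [189. 243.] [202. 214.]
0.05 (-75, -75) [332. 283.] [190.  77.] [206.  84.]
0.05 (-75, 75) [324. 433.] [379.  90.] [350.  93.]
0.05 (75, 75) [474. 441.] [348. 255.] [330. 224.]
0.05 (75, -75) [482. 291.] [193. 247.] [206. 217.]
0.1 (-75, -75) [336. 280.] [185.  82.] [202.  87.]
0.1 (-75, 75) [321. 429.] [375.  85.] [347.  89.]
0.1 (75, 75) [470. 444.] [353. 251.] [333. 221.]
0.1 (75, -75) [485. 295.] [197. 251.] [209. 220.]
```

>>> {"api": "arm_command", "payload": {
  "commands": [
    [[4, 2, -20, 0], [5, 3, -60, 0], [5, 3, -100, 0], [5, 3, -126, 0], [5, 3, -126, 0], [5, 3, -126, 0], [5, 3, -126, 0]]
  ]
}}

```text
t: 6.25
tcp_pos: [0.4316, 0.3479, 0.0265]
ee_rot: [0.171, -3.136, 0.001]
wrist_force: [0.6, -0.4, -0.9]
gripper_width: 0.0477
gripper_force: 50.4
```

>>> {"api": "arm_command", "payload": {
  "commands": [
    [[0, 0, 0, 0], [0, 0, 0, 0], [0, 0, 0, 0], [0, 0, 30, 0], [0, 0, 80, 0], [0, 0, 130, 0], [0, 0, 150, 0], [0, 0, 150, 0]]
  ],
  "jaw": 60
}}

```text
t: 7.25
tcp_pos: [0.4324, 0.3489, 0.1786]
ee_rot: [-0.171, 3.134, 0.003]
wrist_force: [0.3, -0.3, -0.9]
gripper_width: 0.0601
gripper_force: 0.0
```

>>> {"api": "arm_command", "payload": {
  "commands": [
    [[0, -40, 0, -0.03], [0, -85, 0, -0.06], [2, -130, 0, -0.11], [4, -175, -5, -0.11], [6, -220, -10, -0.11], [8, -265, -15, -0.11], [10, -310, -20, -0.11], [10, -355, -25, -0.11], [11, -400, -30, -0.11], [12, -445, -30, -0.11], [13, -475, -30, -0.11], [13, -475, -30, -0.11]]
  ],
  "jaw": 85
}}

```text
t: 8.75
tcp_pos: [0.4432, -0.1275, 0.1444]
ee_rot: [-0.007, -3.137, -0.003]
wrist_force: [-0.3, 0.5, 0.4]
gripper_width: 0.085
gripper_force: 0.0
```

>>> {"api": "arm_command", "payload": {
  "commands": [
    [[0, 0, 0, 0], [0, 0, 0, 0], [0, 0, 0, 0]]
  ]
}}

```text
t: 9.12
tcp_pos: [0.4447, -0.1258, 0.147]
ee_rot: [0.001, -3.141, -0.0]
wrist_force: [0.6, -0.4, 0.5]
gripper_width: 0.0849
gripper_force: 0.0
```

```bash
python3 w.py; python3 -c "
from h import *
P=camera_params('top');f=grab_frame('top')
for r in lids(P,f): print(*r)"
```

```text
t 9.1 tcp [ 445. -126.  147.] th 1.571 w 0.085
green 1636 [442.4 208.4] [464.  68.]
yellow 2014 [123.1 189.9] [ 444. -256.]
red 2096 [253.8 187.3] [ 441. -127.]
red 1416 [ 32. 270.] [ 541. -382.]
blue 3816 [487.6 168.2] [ 624. -675.]
blue 215 [458.2 173.4] [ 599. -586.]
blue 256 [194.5 197.5] [457. 161.]
green 237 [228.  198.4] [464.  67.]
yellow 252 [344.6 216.3] [ 444. -262.]
red 112 [  3.1 119.3] [641. 782.]
red 258 [390.5 185.7] [ 544. -388.]
red 266 [129.  194.7] [447. 348.]
red 144 [296.7 212.6] [ 442. -128.]
```

Red 1 is in the basket at (447, 348), and red 2 is at (441, -127). Grasping red 2.

>>> {"api": "arm_command", "payload": {
  "commands": [
    [[-3, -1, -40, 0], [-4, -1, -90, 0], [-4, -1, -136, 0], [-4, -1, -136, 0], [-4, -1, -136, 0]]
  ]
}}

```text
t: 9.85
tcp_pos: [0.442, -0.128, 0.0128]
ee_rot: [0.001, 3.139, -0.001]
wrist_force: [0.7, -0.1, 0.3]
gripper_width: 0.0851
gripper_force: 0.0
```

>>> {"api": "arm_command", "payload": {
  "commands": [
    [[0, 0, 0, 0], [0, 0, 0, 0], [0, 0, 0, 0], [0, 0, 0, 0], [0, 0, 0, 0], [0, 0, 50, 0], [0, 0, 100, 0], [0, 0, 150, 0], [0, 0, 150, 0]]
  ],
  "jaw": 40
}}

```text
t: 10.98
tcp_pos: [0.4438, -0.1289, 0.1672]
ee_rot: [0.001, 3.131, -0.007]
wrist_force: [0.9, 0.2, -1.3]
gripper_width: 0.0508
gripper_force: 52.4
```

>>> {"api": "arm_command", "payload": {
  "commands": [
    [[-5, 40, 0, 0], [-10, 85, 0, 0.03], [-18, 130, 0, 0.06], [-25, 175, 0, 0.1], [-33, 220, 0, 0.1], [-40, 265, 0, 0.1], [-47, 310, 0, 0.1], [-55, 355, 0, 0.1], [-63, 400, 0, 0.1], [-70, 445, 0, 0.1], [-76, 471, 0, 0.1], [-76, 471, 0, 0.1]]
  ]
}}

```text
t: 12.48
tcp_pos: [0.3636, 0.3441, 0.1599]
ee_rot: [0.16, -3.136, 0.002]
wrist_force: [0.7, 0.3, -0.9]
gripper_width: 0.0505
gripper_force: 52.6
```

>>> {"api": "arm_command", "payload": {
  "commands": [
    [[0, 0, 0, 0], [0, 0, -20, 0], [0, 0, -60, 0], [0, 0, -100, 0], [0, 0, -130, 0], [0, 0, -140, 0], [0, 0, -140, 0], [0, 0, -140, 0]]
  ]
}}

```text
t: 13.48
tcp_pos: [0.3666, 0.3437, 0.024]
ee_rot: [-0.153, 3.135, 0.003]
wrist_force: [-3.0, 0.4, 10.5]
gripper_width: 0.0503
gripper_force: 56.7
```

>>> {"api": "arm_command", "payload": {
  "commands": [
    [[0, 0, 2, 0], [0, 0, 2, 0], [0, 0, 2, 0], [0, 0, 30, 0], [0, 0, 80, 0], [0, 0, 130, 0], [0, 0, 150, 0], [0, 0, 150, 0], [0, 0, 150, 0]]
  ],
  "jaw": 60
}}

```text
t: 14.6
tcp_pos: [0.3639, 0.3423, 0.1692]
ee_rot: [0.155, -3.135, 0.003]
wrist_force: [-0.6, -0.2, -0.3]
gripper_width: 0.0602
gripper_force: 0.0
```

```bash
python3 w.py w4; python3 -c "
from h import *
P=camera_params('top');f=grab_frame('top')
for r in lids(P,f): print(*r)"
```

```text
t 14.6 tcp [364. 342. 169.] th 1.67 w 0.06
blue 1384 [ 98.3 244.5] [455. 167.]
green 1085 [ 23.6 242. ] [463.  72.]
red 1794 [257.8 187.7] [368. 346.]
red 1481 [255.2 253.5] [447. 351.]
blue 3818 [487.6 168.1] [ 624. -675.]
blue 214 [458.2 173.5] [ 599. -586.]
blue 256 [194.5 197.5] [457. 161.]
green 238 [228.  198.4] [464.  67.]
yellow 278 [343.8 215.9] [ 445. -260.]
red 113 [  3.2 119.3] [641. 782.]
red 258 [390.5 185.7] [ 544. -388.]
red 266 [129.  194.7] [447. 348.]
red 247 [126.7 223.7] [365. 341.]
```

View pics/w4.png

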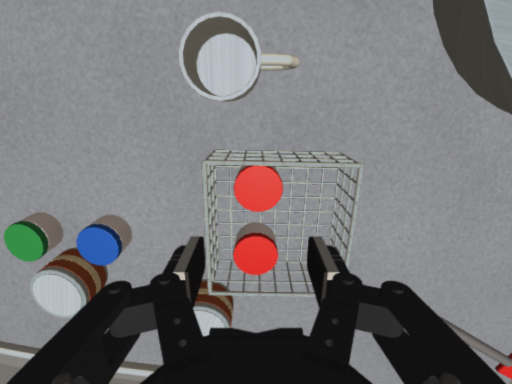

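Both reds are standing in the basket. Going for red 3 at about (544, -386).

>>> {"api": "arm_command", "payload": {
  "commands": [
    [[12, -45, 0, -0.1], [24, -95, 0, -0.2], [36, -145, 0, -0.3], [48, -195, 0, -0.4], [60, -245, 0, -0.5], [72, -295, 0, -0.6], [84, -345, 0, -0.7], [96, -395, 0, -0.7], [108, -445, 0, -0.7], [120, -495, 0, -0.7], [132, -545, 0, -0.7], [144, -595, 0, -0.7]]
  ],
  "jaw": 85
}}

```text
t: 16.2
tcp_pos: [0.5082, -0.253, 0.1693]
ee_rot: [-0.929, -2.998, -0.001]
wrist_force: [0.2, 0.4, -0.6]
gripper_width: 0.085
gripper_force: 0.0
```

```bash
python3 w.py
```

```text
t 16.2 tcp [ 508. -253.  169.] th 0.97 w 0.085
blue 770 [ 14.7 348. ] [ 514. -684.]
blue 376 [118.7 362.8] [ 616. -563.]
yellow 2037 [216.  137.9] [ 446. -257.]
red 741 [188.7 268.4] [ 549. -376.]
```

>>> {"api": "arm_command", "payload": {
  "commands": [
    [[15, -45, 0, 0], [28, -95, -10, 0], [35, -133, -20, 0], [35, -133, -20, 0], [35, -133, -20, 0], [35, -133, -20, 0]]
  ]
}}

```text
t: 17.0
tcp_pos: [0.5437, -0.3835, 0.1511]
ee_rot: [-0.928, -3.001, -0.0]
wrist_force: [-0.3, -0.2, 0.2]
gripper_width: 0.0851
gripper_force: 0.0
```

```bash
python3 w.py
```

```text
t 17.0 tcp [ 544. -384.  151.] th 0.971 w 0.085
blue 524 [ 99.3 268.3] [ 521. -581.]
blue 2923 [ 38.6 309.4] [ 521. -694.]
blue 1389 [113.3 367.1] [ 643. -683.]
yellow 2701 [311.   23.5] [ 449. -261.]
red 2017 [252.2 191.1] [ 544. -386.]
```

>>> {"api": "arm_command", "payload": {
  "commands": [
    [[0, -2, -40, 0], [0, -2, -90, 0], [0, -2, -139, 0], [0, -2, -139, 0], [0, -2, -139, 0]]
  ]
}}

```text
t: 17.68
tcp_pos: [0.545, -0.3871, 0.0145]
ee_rot: [0.928, 2.999, -0.002]
wrist_force: [1.2, 0.1, -0.0]
gripper_width: 0.0847
gripper_force: 0.0
```

>>> {"api": "arm_command", "payload": {
  "commands": [
    [[0, 0, 0, 0], [0, 0, 0, 0], [0, 0, 0, 0], [0, 0, 0, 0], [0, 0, 0, 0], [0, 0, 50, 0], [0, 0, 100, 0], [0, 0, 160, 0], [0, 0, 160, 0]]
  ],
  "jaw": 40
}}

```text
t: 18.8
tcp_pos: [0.5468, -0.3893, 0.1809]
ee_rot: [0.926, 2.989, -0.009]
wrist_force: [0.7, -0.3, -0.3]
gripper_width: 0.0502
gripper_force: 52.2
```

>>> {"api": "arm_command", "payload": {
  "commands": [
    [[-8, 45, 0, -0.08], [-16, 95, 0, -0.17], [-25, 145, 0, -0.26], [-34, 195, 0, -0.35], [-43, 245, 0, -0.44], [-52, 295, 0, -0.53], [-61, 345, 0, -0.62], [-70, 395, 0, -0.71], [-79, 445, 0, -0.8], [-88, 495, 0, -0.87], [-97, 545, 0, -0.87], [-106, 595, 0, -0.87]]
  ]
}}

```text
t: 20.3
tcp_pos: [0.4367, 0.2097, 0.1715]
ee_rot: [-2.108, -2.33, 0.001]
wrist_force: [1.5, -0.0, -0.4]
gripper_width: 0.0511
gripper_force: 52.1
```

```bash
python3 w.py
```

```text
t 20.3 tcp [437. 210. 171.] th 0.1 w 0.051
red 2741 [195.6  35.7] [368. 346.]
red 2717 [283.1  38.8] [448. 352.]
red 7123 [255.7 263.6] [447. 113.]
```

>>> {"api": "arm_command", "payload": {
  "commands": [
    [[-9, 50, 0, 0], [-18, 100, 0, 0], [-27, 150, 0, 0], [-37, 200, 0, 0], [-37, 201, 0, 0], [-37, 201, -40, 0], [-37, 201, -80, 0], [-37, 201, -120, 0], [-37, 201, -145, 0], [-37, 201, -148, 0], [-37, 201, -148, 0], [-37, 201, -148, 0]]
  ]
}}

```text
t: 21.85
tcp_pos: [0.4018, 0.41, 0.0259]
ee_rot: [2.108, 2.329, 0.005]
wrist_force: [1.1, -0.8, -0.6]
gripper_width: 0.0507
gripper_force: 52.2
```

>>> {"api": "arm_command", "payload": {
  "commands": [
    [[0, 0, 2, 0], [0, 0, 2, 0], [0, 0, 2, 0], [0, 0, 30, 0], [0, 0, 80, 0], [0, 0, 130, 0], [0, 0, 140, 0], [0, 0, 140, 0], [0, 0, 140, 0]]
  ],
  "jaw": 60
}}

```text
t: 22.98
tcp_pos: [0.3998, 0.4085, 0.1619]
ee_rot: [-2.107, -2.329, 0.006]
wrist_force: [-0.4, 0.2, 0.7]
gripper_width: 0.0598
gripper_force: 0.0
```

```bash
python3 w.py; python3 -c "
from h import *
P=camera_params('top');f=grab_frame('top')
for r in lids(P,f): print(*r)"
```

```text
t 23.0 tcp [400. 409. 162.] th 0.1 w 0.06
red 1925 [257.9 184.9] [402. 411.]
red 1587 [222.  237.3] [369. 347.]
red 1482 [292.2 239.3] [446. 352.]
blue 3817 [487.6 168.2] [ 624. -675.]
blue 215 [458.2 173.4] [ 599. -586.]
blue 256 [194.5 197.5] [457. 161.]
green 237 [228.  198.4] [464.  67.]
yellow 278 [343.8 215.9] [ 445. -260.]
red 112 [  3.1 119.3] [641. 782.]
red 266 [129.  194.7] [447. 348.]
red 267 [105.8 208.9] [401. 408.]
red 274 [126.1 223.1] [366. 343.]
```

All three reds are in the basket. Next is green at about (464, 68), with the fingers angled at -0.5 to clear the tin.

>>> {"api": "arm_command", "payload": {
  "commands": [
    [[8, -45, 0, -0.1], [17, -90, 0, -0.2], [26, -135, 0, -0.3], [35, -180, 0, -0.4], [43, -225, 0, -0.5], [52, -270, 0, -0.6], [60, -315, -10, -0.6], [65, -341, -12, -0.6], [65, -341, -12, -0.6], [65, -341, -12, -0.6], [65, -341, -12, -0.6]]
  ],
  "jaw": 85
}}

```text
t: 24.45
tcp_pos: [0.4655, 0.0693, 0.152]
ee_rot: [-2.7, -1.605, 0.0]
wrist_force: [0.2, 0.4, 0.2]
gripper_width: 0.0851
gripper_force: 0.0
```

```bash
python3 w.py w5
```

```text
t 24.4 tcp [466.  69. 152.] th -0.499 w 0.085
blue 2510 [200.  105.4] [459. 165.]
green 1921 [255.8 188.1] [466.  71.]
```

View pics/w5.png

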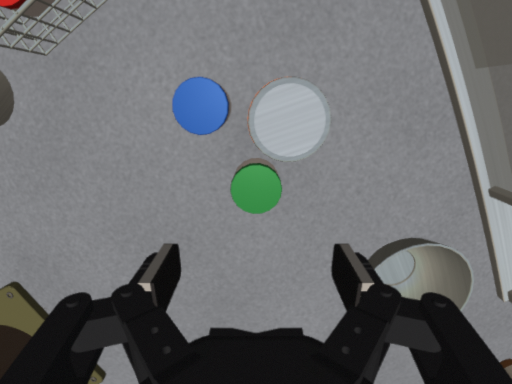

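Green is centred between the fingers at (256,188), and the tin at (290,119) is clear of the finger line.

```bash
python3 -c "
from h import *
P=camera_params('wrist')
print(at(P,290,119,.055)*1000)"
```

```text
[524.61655383 116.27265212  55.        ]
```

>>> {"api": "arm_command", "payload": {
  "commands": [
    [[0, 0, -40, 0], [0, 0, -90, 0], [0, 0, -139, 0], [0, 0, -139, 0], [0, 0, -139, 0]]
  ]
}}

```text
t: 25.12
tcp_pos: [0.4671, 0.0688, 0.0149]
ee_rot: [2.7, 1.603, 0.003]
wrist_force: [0.1, 0.2, -0.1]
gripper_width: 0.0847
gripper_force: 0.0
```

>>> {"api": "arm_command", "payload": {
  "commands": [
    [[0, 0, 0, 0], [0, 0, 0, 0], [0, 0, 0, 0], [0, 0, 0, 0], [0, 0, 0, 0], [0, 0, 50, 0], [0, 0, 100, 0], [0, 0, 120, 0], [0, 0, 120, 0]]
  ],
  "jaw": 40
}}

```text
t: 26.25
tcp_pos: [0.4674, 0.0684, 0.1359]
ee_rot: [2.7, 1.601, 0.008]
wrist_force: [-0.7, 0.0, -1.2]
gripper_width: 0.0508
gripper_force: 52.5
```

>>> {"api": "arm_command", "payload": {
  "commands": [
    [[25, -16, 0, 0.12], [50, -33, 0, 0.25], [75, -50, 0, 0.37], [98, -66, 0, 0.5], [98, -66, 0, 0.5], [98, -66, -40, 0.5], [98, -66, -80, 0.5], [98, -66, -110, 0.5], [98, -66, -119, 0.5], [98, -66, -119, 0.5], [98, -66, -119, 0.5]]
  ]
}}

```text
t: 27.62
tcp_pos: [0.5617, 0.003, 0.0151]
ee_rot: [-2.219, -2.218, 0.005]
wrist_force: [-7.8, 0.4, 12.3]
gripper_width: 0.0507
gripper_force: 55.0
```

>>> {"api": "arm_command", "payload": {
  "commands": [
    [[0, 0, 0, 0], [0, 0, 0, 0], [0, 0, 0, 0], [0, 0, 0, 0], [0, 0, 30, 0], [0, 0, 80, 0], [0, 0, 130, 0], [0, 0, 140, 0]]
  ],
  "jaw": 75
}}

```text
t: 28.62
tcp_pos: [0.5664, 0.0021, 0.1591]
ee_rot: [2.217, 2.217, 0.008]
wrist_force: [0.7, -0.6, -1.2]
gripper_width: 0.0752
gripper_force: 0.0
```

>>> {"api": "arm_command", "payload": {
  "commands": [
    [[-20, -43, 0, 0], [-40, -87, 0, 0], [-60, -130, 0, 0], [-80, -174, 0, 0], [-100, -217, 0, 0], [-119, -261, -8, 0], [-119, -261, -8, 0], [-119, -261, -8, 0], [-119, -261, -8, 0]]
  ],
  "jaw": 85
}}

```text
t: 29.75
tcp_pos: [0.4451, -0.2576, 0.1458]
ee_rot: [-2.219, -2.223, -0.0]
wrist_force: [0.2, -0.3, 0.1]
gripper_width: 0.0849
gripper_force: 0.0
```

```bash
python3 w.py w6;python3 -c "
from h import *
P=camera_params('top');f=grab_frame('top')
for r in lids(P,f): print(*r)"
```

```text
t 29.8 tcp [ 445. -258.  146.] th 0.001 w 0.085
yellow 2079 [256.7 190.9] [ 446. -256.]
blue 3817 [487.6 168.2] [ 624. -675.]
blue 215 [458.2 173.4] [ 599. -586.]
blue 256 [194.5 197.5] [457. 161.]
green 228 [254.9 167.3] [561.   1.]
red 112 [  3.1 119.3] [641. 782.]
red 265 [129.  194.7] [447. 348.]
red 265 [105.8 208.9] [401. 408.]
red 273 [126.1 223.2] [366. 343.]
```

View pics/w6.png

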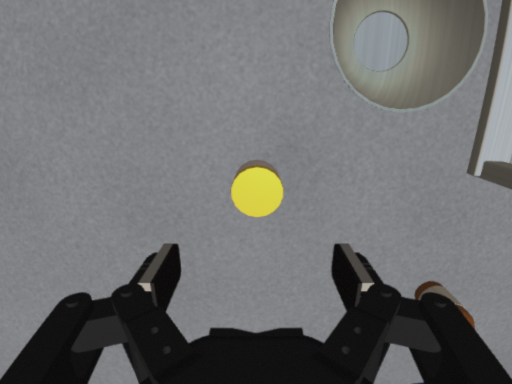

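Yellow is centred at (257,191). The bowl's base disc is at (381,41) and its near rim at (403,109).

```bash
python3 -c "
from h import *
P=camera_params('wrist')
print(at(P,381,41,.004)*1000,at(P,403,109,.06)*1000,at(P,331,30,.06)*1000,at(P,486,30,.06)*1000)"
```

```text
[ 566.67520148 -115.22637141    4.        ] [ 567.91742716 -178.16099125   60.        ] [ 502.81819019 -120.48071074   60.        ] [ 629.52930968 -114.22533217   60.        ]
```

>>> {"api": "arm_command", "payload": {
  "commands": [
    [[0, 1, -40, 0], [0, 1, -90, 0], [0, 1, -133, 0], [0, 1, -133, 0], [0, 1, -133, 0]]
  ]
}}

```text
t: 30.48
tcp_pos: [0.446, -0.2581, 0.0148]
ee_rot: [2.219, 2.221, 0.001]
wrist_force: [0.7, 0.0, -0.0]
gripper_width: 0.0849
gripper_force: 0.0
```

>>> {"api": "arm_command", "payload": {
  "commands": [
    [[0, 0, 0, 0], [0, 0, 0, 0], [0, 0, 0, 0], [0, 0, 0, 0], [0, 0, 0, 0], [0, 0, 50, 0], [0, 0, 100, 0], [0, 0, 120, 0], [0, 0, 120, 0]]
  ],
  "jaw": 40
}}

```text
t: 31.6
tcp_pos: [0.4459, -0.2585, 0.1357]
ee_rot: [2.218, 2.218, 0.001]
wrist_force: [0.6, -0.7, -1.1]
gripper_width: 0.0507
gripper_force: 52.5
```

>>> {"api": "arm_command", "payload": {
  "commands": [
    [[30, 6, 0, 0], [60, 12, 0, 0], [90, 18, 0, 0], [120, 23, 0, 0], [120, 23, 0, 0], [120, 23, -40, 0], [120, 23, -80, 0], [120, 23, -108, 0], [120, 23, -118, 0], [120, 23, -118, 0], [120, 23, -118, 0]]
  ]
}}

```text
t: 32.98
tcp_pos: [0.5638, -0.2347, 0.0153]
ee_rot: [-2.221, -2.22, 0.001]
wrist_force: [-2.4, 0.0, 2.6]
gripper_width: 0.0509
gripper_force: 53.8
```

>>> {"api": "arm_command", "payload": {
  "commands": [
    [[0, 0, 0, 0], [0, 0, 0, 0], [0, 0, 0, 0], [0, 0, 0, 0], [0, 0, 30, 0], [0, 0, 80, 0], [0, 0, 130, 0], [0, 0, 140, 0]]
  ],
  "jaw": 75
}}

```text
t: 33.98
tcp_pos: [0.5672, -0.2358, 0.1605]
ee_rot: [2.216, 2.216, 0.004]
wrist_force: [0.4, -0.8, -0.0]
gripper_width: 0.075
gripper_force: 0.0
```

>>> {"api": "arm_command", "payload": {
  "commands": [
    [[-12, 45, 0, 0.04], [-24, 90, 0, 0.08], [-36, 135, 0, 0.12], [-48, 180, 0, 0.16], [-61, 225, 0, 0.2], [-73, 270, 0, 0.25], [-85, 315, 0, 0.3], [-97, 360, -5, 0.3], [-108, 398, -8, 0.3], [-108, 398, -8, 0.3], [-108, 398, -8, 0.3], [-108, 398, -8, 0.3]]
  ],
  "jaw": 85
}}

```text
t: 35.48
tcp_pos: [0.457, 0.1625, 0.147]
ee_rot: [-1.866, -2.527, 0.001]
wrist_force: [0.0, 0.4, 0.5]
gripper_width: 0.0845
gripper_force: 0.0
```

```bash
python3 w.py w7;python3 -c "
from h import *
P=camera_params('top');f=grab_frame('top')
for r in lids(P,f): print(*r)"
```

```text
t 35.5 tcp [457. 162. 147.] th 0.299 w 0.085
blue 2060 [257.3 188.3] [458. 166.]
green 449 [304.6 326.5] [564.  17.]
red 330 [313.7   3.9] [455. 331.]
blue 3817 [487.6 168.1] [ 624. -675.]
blue 215 [458.2 173.4] [ 599. -586.]
blue 162 [197.3 197.5] [458. 153.]
green 228 [254.9 167.3] [561.   1.]
yellow 258 [337.5 174.4] [ 562. -235.]
red 112 [  3.1 119.3] [641. 782.]
red 267 [103.9 210. ] [397. 413.]
```

View pics/w7.png

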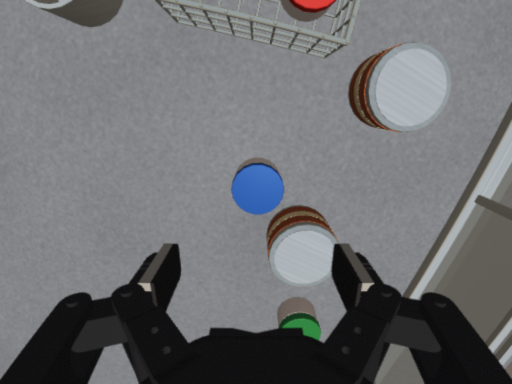

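Blue is centred at (257,188), with the tin tops at (408,87) and (304,253). Working out the midpoint and grasping.

```bash
python3 -c "
from h import *
P=camera_params('wrist')
a=at(P,408,87,.055)*1000;b=at(P,304,253,.055)*1000
print(a,b,(a+b)/2,np.linalg.norm(a-b),np.arctan2(*(a-b)[:2]))"
```

```text
[550.9385355 292.9169312  55.       ] [521.36351945 119.70534064  55.        ] [536.15102748 206.31113592  55.        ] 175.71834474298 0.16911415915156836
```

>>> {"api": "arm_command", "payload": {
  "commands": [
    [[0, 1, -40, 0], [0, 1, -90, 0], [0, 1, -134, 0], [0, 1, -134, 0], [0, 1, -134, 0]]
  ]
}}

```text
t: 36.2
tcp_pos: [0.4582, 0.1643, 0.0148]
ee_rot: [1.864, 2.527, 0.003]
wrist_force: [-0.2, -0.5, 0.4]
gripper_width: 0.085
gripper_force: 0.0
```

>>> {"api": "arm_command", "payload": {
  "commands": [
    [[0, 0, 0, 0], [0, 0, 0, 0], [0, 0, 0, 0], [0, 0, 0, 0], [0, 0, 0, 0], [0, 0, 50, 0], [0, 0, 100, 0], [0, 0, 120, 0], [0, 0, 120, 0]]
  ],
  "jaw": 40
}}

```text
t: 37.33
tcp_pos: [0.4582, 0.1648, 0.1358]
ee_rot: [1.862, 2.526, 0.007]
wrist_force: [0.6, 0.0, -1.0]
gripper_width: 0.0506
gripper_force: 52.4
```

>>> {"api": "arm_command", "payload": {
  "commands": [
    [[19, 10, 0, -0.12], [38, 20, 0, -0.24], [57, 30, 0, -0.36], [77, 39, 0, -0.47], [77, 39, 0, -0.47], [77, 39, -40, -0.47], [77, 39, -80, -0.47], [77, 39, -108, -0.47], [77, 39, -118, -0.47], [77, 39, -118, -0.47], [77, 39, -118, -0.47]]
  ]
}}

```text
t: 38.7
tcp_pos: [0.5332, 0.2031, 0.0153]
ee_rot: [-2.401, -2.026, 0.001]
wrist_force: [-1.4, -0.7, 0.5]
gripper_width: 0.0505
gripper_force: 53.3
```

>>> {"api": "arm_command", "payload": {
  "commands": [
    [[0, 0, 0, 0], [0, 0, 0, 0], [0, 0, 0, 0], [0, 0, 0, 0], [0, 0, 30, 0], [0, 0, 80, 0], [0, 0, 130, 0], [0, 0, 150, 0], [-50, 0, 160, 0], [-100, 0, 160, 0], [-100, 0, 160, 0], [-100, 0, 160, 0]]
  ],
  "jaw": 75
}}

```text
t: 40.2
tcp_pos: [0.4339, 0.2033, 0.1748]
ee_rot: [2.402, 2.025, -0.0]
wrist_force: [0.9, -0.2, 0.5]
gripper_width: 0.075
gripper_force: 0.0
```

```bash
python3 w.py w8;python3 -c "
from h import *
for n in ('top','scene'):
  P=camera_params(n);f=grab_frame(n)
  for r in lids(P,f,amin=25): print(*r)
  if n=='top': cv2.imwrite('pics/t8.png',cv2.resize(f[90:270,60:440],None,fx=2.1,fy=2.1,interpolation=cv2.INTER_CUBIC))"
```

```text
t 40.2 tcp [434. 203. 175.] th -0.17 w 0.075
blue 1764 [346.9 167.6] [533. 205.]
red 2700 [243.9  29.7] [448. 351.]
red 2564 [161.5  52.4] [368. 346.]
blue 3816 [487.6 168.2] [ 624. -675.]
blue 215 [458.2 173.4] [ 599. -586.]
blue 247 [184.6 170.8] [532. 200.]
green 228 [254.9 167.3] [561.   1.]
yellow 258 [337.5 174.4] [ 562. -235.]
red 112 [  3.1 119.3] [641. 782.]
red 203 [128.1 196.3] [442. 350.]
blue 108 [296.1 162.6] [538. 200.]
blue 2970 [135.8 366.6] [ 581. -651.]
yellow 191 [228.9 252.8] [ 568. -238.]
red 136 [393.5  94.7] [672. 797.]
red 57 [296.4 116.3] [405. 419.]
red 55 [277.7 122. ] [363. 346.]
red 70 [296.7 129.2] [446. 354.]
```

View pics/t8.png

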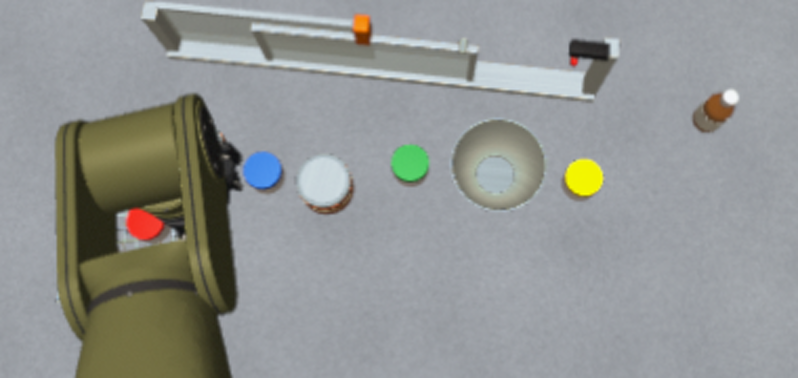

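The top view shows blue centred between the tins, green left of the bowl, yellow right of it, and the reds in the basket. The guard is still open, so I move over to measure the grip.

>>> {"api": "arm_command", "payload": {
  "commands": [
    [[15, -5, 20, 0.17], [30, -15, 40, 0.35], [50, -25, 60, 0.52], [70, -35, 65, 0.7], [90, -45, 65, 0.87], [110, -55, 65, 1.05], [130, -65, 65, 1.22], [150, -75, 65, 1.4], [170, -85, 65, 1.57], [186, -93, 65, 1.74], [186, -93, 65, 1.74], [186, -93, 65, 1.74]]
  ],
  "jaw": 0
}}

```text
t: 41.85
tcp_pos: [0.6197, 0.1104, 0.2397]
ee_rot: [-0.005, -3.141, -0.0]
wrist_force: [0.3, -0.0, -0.8]
gripper_width: 0.0002
gripper_force: 0.0
```

```bash
cat > g.py <<'E'
from h import *
import sys
def orange(P,f,z):
    hsv=cv2.cvtColor(f,cv2.COLOR_BGR2HSV); m=cv2.inRange(hsv,(6,150,60),(20,255,255))
    k,l,s,c=cv2.connectedComponentsWithStats(m); i=1+np.argmax(s[1:,4]); x,y,w,h,a=s[i]
    print(s[i],c[i].round(1)); 
    for u,v in [(x,y),(x+w,y),(x,y+h),(x+w,y+h)]: print((at(P,u,v,z)*1000).round())
for n in ('wrist','top','scene'):
    P=camera_params(n); f=grab_frame(n); orange(P,f,.163); print(n)
    if n==sys.argv[1]: cv2.imwrite('pics/'+sys.argv[2]+'.png',f)
s=telemetry.state(); print(s['tcp_pos'],s['wrist_force'])
E
python3 g.py wrist w9
```

```text
[211 250  20  31 421] [219.9 264.2]
[668.  70. 163.]
[668.  88. 163.]
[702.  68. 163.]
[702.  87. 163.]
wrist
[396 135  12  12  88] [400.7 141.5]
[ 648. -359.  163.]
[ 652. -390.  163.]
[ 616. -359.  163.]
[ 619. -391.  163.]
top
[322 181   7   7  32] [324.9 183.6]
[695.  75. 163.]
[713.  87. 163.]
[709.  50. 163.]
[727.  63. 163.]
scene
[0.6193822  0.11069265 0.24017927] [ 0.31383091 -1.00084126 -0.58409841]
```

View pics/w9.png

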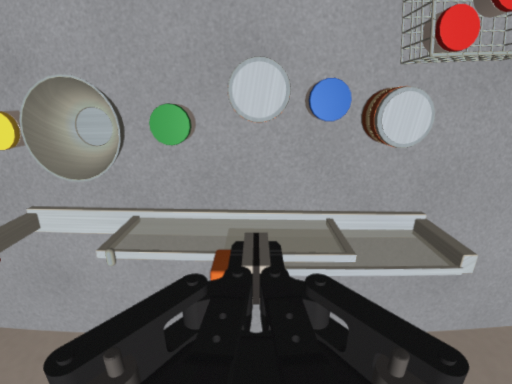

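The grip's near face is at x≈693 and y runs from about 70 to 88, so its centre is near (705, 78). I'll come down to its left with closed fingers.

>>> {"api": "arm_command", "payload": {
  "commands": [
    [[40, 5, 0, 0], [85, 10, 0, 0], [85, 10, 0, 0], [85, 10, -40, 0], [85, 10, -80, 0], [85, 10, -104, 0], [85, 10, -104, 0], [85, 10, -104, 0]]
  ]
}}

```text
t: 43.0
tcp_pos: [0.7056, 0.1205, 0.1384]
ee_rot: [0.001, 3.139, 0.0]
wrist_force: [-0.1, -0.3, -0.1]
gripper_width: -0.0002
gripper_force: 0.0
```

>>> {"api": "arm_command", "payload": {
  "commands": [
    [[0, -6, 0, 0], [0, -12, 0, 0], [0, -18, 0, 0], [0, -24, 0, 0], [0, -30, 0, 0], [0, -36, 0, 0], [0, -42, 0, 0], [0, -48, 0, 0]]
  ]
}}

```text
t: 44.0
tcp_pos: [0.7047, 0.072, 0.1361]
ee_rot: [-0.001, -3.141, -0.0]
wrist_force: [-0.9, 1.2, -0.5]
gripper_width: -0.0
gripper_force: 0.6
```

```bash
python3 g.py scene s1
```

```text
[ 190  216   45   66 2229] [212.7 247.3]
[674.  42. 163.]
[674.  63. 163.]
[711.  39. 163.]
[711.  62. 163.]
wrist
[396 135  12  12  87] [400.7 141.4]
[ 648. -359.  163.]
[ 652. -390.  163.]
[ 616. -359.  163.]
[ 619. -391.  163.]
top
[317 186   8   7  41] [320.6 189. ]
[693.  48. 163.]
[713.  62. 163.]
[706.  24. 163.]
[726.  38. 163.]
scene
[0.70472545 0.07171316 0.13597504] [0.00369666 0.05777126 0.97261923]
```

```bash
python3 -c "
import cv2
f=cv2.imread('pics/s1.png')
cv2.imwrite('pics/s1c.png',cv2.resize(f[100:300,220:400],None,fx=3,fy=3,interpolation=cv2.INTER_CUBIC))"
```

```text
(no output)
```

View pics/s1c.png

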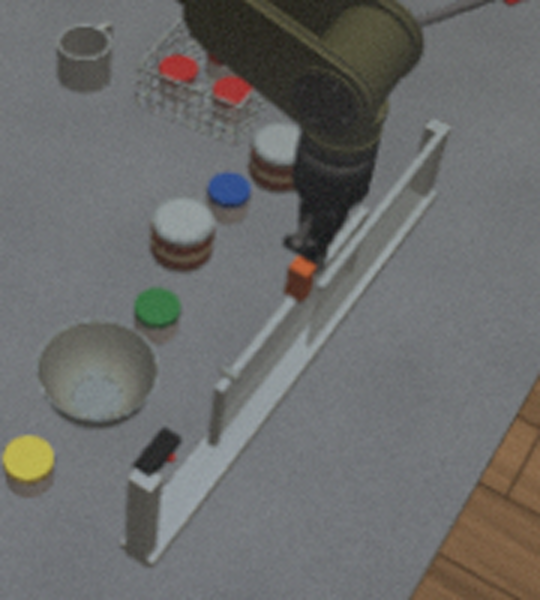

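The closed fingers touch the grip and the pane is sliding, with all the pots undisturbed. Pushing on.

>>> {"api": "arm_command", "payload": {
  "commands": [
    [[0, -9, 0, 0], [0, -18, 0, 0], [0, -27, 0, 0], [0, -36, 0, 0], [0, -45, 0, 0], [0, -54, 0, 0], [0, -63, 0, 0], [0, -72, 0, 0], [0, -80, 0, 0], [0, -88, 0, 0], [0, -96, 0, 0], [0, -104, 0, 0]]
  ]
}}

```text
t: 45.65
tcp_pos: [0.7048, -0.0322, 0.1362]
ee_rot: [0.001, 3.142, 0.0]
wrist_force: [-0.8, 1.2, -0.1]
gripper_width: 0.0004
gripper_force: 0.6
```

>>> {"api": "arm_command", "payload": {
  "commands": [
    [[0, -3, 0, 0], [0, -6, 0, 0], [0, -9, 0, 0], [0, -12, 0, 0], [0, -12, 0, 0]]
  ]
}}

```text
t: 46.28
tcp_pos: [0.7048, -0.0443, 0.1362]
ee_rot: [0.001, 3.141, -0.002]
wrist_force: [-0.2, -0.2, -0.6]
gripper_width: 0.0001
gripper_force: 0.3
```

>>> {"api": "arm_command", "payload": {
  "commands": [
    [[0, -3, 0, 0], [0, -6, 0, 0], [0, -9, 0, 0], [0, -9, 0, 0]]
  ]
}}

```text
t: 46.78
tcp_pos: [0.7048, -0.0532, 0.1362]
ee_rot: [0.002, 3.141, -0.001]
wrist_force: [0.0, 0.4, -1.0]
gripper_width: 0.0001
gripper_force: 0.0
```

>>> {"api": "arm_command", "payload": {
  "commands": [
    [[0, -3, 0, 0], [0, -6, 0, 0], [0, -9, 0, 0]]
  ]
}}

```text
t: 47.15
tcp_pos: [0.7048, -0.0572, 0.1363]
ee_rot: [-0.001, -3.141, -0.014]
wrist_force: [-0.4, 17.7, 3.0]
gripper_width: 0.0002
gripper_force: 9.3
```

```bash
python3 g.py scene s2; python3 -c "
import cv2
f=cv2.imread('pics/s2.png')
cv2.imwrite('pics/s2c.png',cv2.resize(f[160:290,220:360],None,fx=4,fy=4,interpolation=cv2.INTER_CUBIC))"
```

```text
[ 191  212   44   70 2373] [213.  245.3]
[672. -87. 163.]
[672. -66. 163.]
[711. -90. 163.]
[711. -67. 163.]
wrist
[396 135  12  12  88] [400.7 141.5]
[ 648. -359.  163.]
[ 652. -390.  163.]
[ 616. -359.  163.]
[ 619. -391.  163.]
top
[294 214   9  10  41] [298.  217.4]
[691. -83. 163.]
[712. -67. 163.]
[ 709. -112.  163.]
[730. -98. 163.]
scene
[ 0.70476241 -0.05711284  0.13630387] [-0.5771069  13.51849721  2.25126281]
```

View pics/s2c.png

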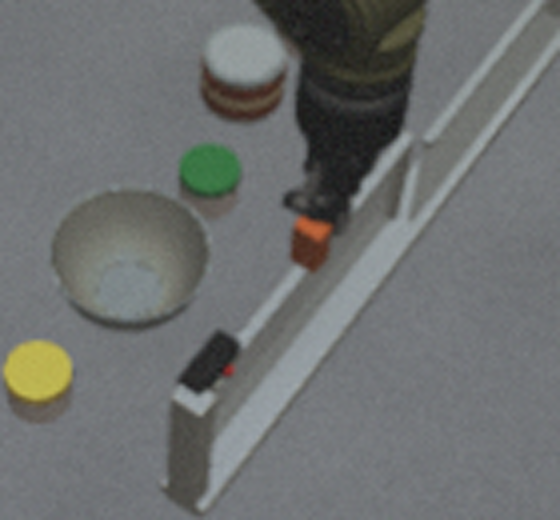

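>>> {"api": "arm_command", "payload": {
  "commands": [
    [[0, -2, 0, 0], [0, -3, 0, 0], [0, -3, 0, 0]]
  ]
}}

```text
t: 47.68
tcp_pos: [0.7047, -0.0572, 0.1363]
ee_rot: [0.001, -3.141, -0.02]
wrist_force: [-0.1, 21.3, 3.1]
gripper_width: -0.0001
gripper_force: 10.6
```

It is hard against the stop: 21 N with no further motion, well past the 5 N bump. Backing off and checking everything.

>>> {"api": "arm_command", "payload": {
  "commands": [
    [[0, 10, 0, 0], [0, 30, 0, 0], [0, 40, 30, 0], [0, 40, 80, 0], [-40, 60, 110, 0], [-100, 100, 110, 0], [-150, 150, 110, 0], [-200, 200, 110, 0], [-230, 250, 110, 0], [-230, 300, 110, 0], [-230, 300, 110, 0], [-230, 300, 110, 0]]
  ]
}}

```text
t: 49.18
tcp_pos: [0.4746, 0.2355, 0.2462]
ee_rot: [-0.0, 3.141, -0.001]
wrist_force: [0.0, -0.7, 0.7]
gripper_width: 0.0002
gripper_force: 0.0
```

```bash
python3 g.py scene s3; python3 -c "
from h import *
for n in ('top','scene','wrist'):
  P=camera_params(n);f=grab_frame(n)
  for r in lids(P,f,amin=25): print(n,*r)
a=cv2.imread('pics/s3.png'); b=f=grab_frame('top')
A=cv2.resize(a[100:300,180:380],(500,500),interpolation=cv2.INTER_CUBIC); B=cv2.resize(b[90:240,90:180+45],(300,333))
cv2.imwrite('pics/f.png',np.hstack([A,cv2.copyMakeBorder(B,0,167,0,0,0)]))"
```

```text
[  2 333  37  38 798] [ 20.3 351.2]
[646. -67. 163.]
[641. -16. 163.]
[715. -95. 163.]
[707. -38. 163.]
wrist
[287 103   8  14  92] [290.1 109.4]
[709. -71. 163.]
[711. -92. 163.]
[670. -74. 163.]
[672. -95. 163.]
top
[294 213   8   9  40] [297.8 216.7]
[689. -79. 163.]
[708. -66. 163.]
[ 706. -106.  163.]
[724. -93. 163.]
scene
[0.47525735 0.23418014 0.24606464] [-0.44885796 -0.08021099  0.48076142]
top blue 3816 [487.6 168.2] [ 624. -675.]
top blue 215 [458.2 173.4] [ 599. -586.]
top blue 247 [184.6 170.8] [532. 200.]
top green 229 [254.9 167.3] [561.   1.]
top yellow 258 [337.5 174.4] [ 562. -235.]
top red 112 [  3.1 119.3] [641. 782.]
scene blue 109 [296.1 162.7] [538. 199.]
scene blue 2971 [135.9 366.6] [ 581. -651.]
scene yellow 192 [228.9 252.8] [ 568. -238.]
scene red 134 [393.6  94.7] [672. 797.]
scene red 82 [294.7 116. ] [399. 417.]
scene red 78 [279.3 122.2] [369. 349.]
scene red 69 [296.8 129.2] [447. 354.]
scene red 26 [297.7 221.2] [677. -17.]
wrist blue 998 [233.  206.9] [532. 203.]
wrist green 809 [ 98.3 225.7] [561.   5.]
wrist red 1503 [345.9  80.9] [367. 346.]
wrist red 1394 [397.8 107.5] [398. 415.]
wrist red 1255 [344.2 146.5] [448. 351.]
wrist red 38 [188.2 187.1] [502. 143.]
```

View pics/f.png

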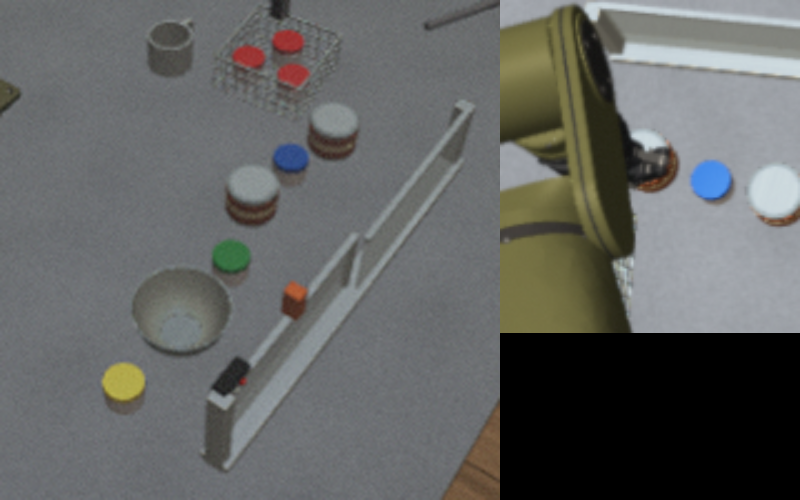

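The final view shows the guard shut and holding, blue between the tins, green and yellow beside the bowl, and three reds in the basket. The arm is clear of everything.

```bash
python3 -c "
from workcell import ticket
print(ticket.close_job())"
```

```text
the job is handed in; nothing more can be done
None
```

I handed in the job with blue, green and yellow in their places, all three red pots in the basket and the guard pushed hard against its stop; no white pot was in the scene, the latch click was not read directly, and no verdict came back.

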